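Jack up the balance by its lift point and hold it

TASK

Ready the lab balance for work on its feet: first take the brass weight off the sprung pan, so that the pan comes fully up, and stand it upright in the pink tray. Then set the lever jack flat on the bench with its saddle centred under the red-marked lift point of the balance's lug, give the red handle a full trial stroke down so that the balance rises, and let the handle come right back up. Finally press the handle fully down again and finish while holding it down, the balance lifted by the jack alone and the dish, jar and beaker left where they are.

Things in the scene. Friction and masses are not known exactly. Their poses are not given: they have to be found in the camera images.
- weight_center (a point): centre of the loose brass weight (half-way up): upright knobbed lab weight of about 0.3 to 0.5 kg, 62 mm tall; lower body a cylinder 36 mm across from 31 mm below this point to 9 mm above it, then a neck and a knob 26 mm across. Starts standing near the middle of the balance pan.
- tray_in (a point): centre of the inner floor of the fixed pink tray, 4 to 5 mm above the bench: 90 x 90 mm outside, walls 4 mm thick, rim 12 mm above the bench; axes along its sides.
- balance: fixed stone slab with the beige balance on it, 20 to 80 mm above the bench, 180 (x) by 190 mm (y), centred over the origin, which lies on the bench; slab 20 mm high, ending at y = -95 mm. z up. Round steel pan 124 mm across over the middle, top 99 mm above the bench when empty. Flat grey lug, 44 mm wide (x), 10 mm thick, sticks out 83 mm on the -y side, top 80 mm above the bench, free below.
- tilt (a joint): lift of the balance: 0 standing on all feet, grows (rad) as the lug side rises, the balance tipping on its feet at the +y side, which cannot slide; 0.01 rad is about 2.5 mm at the lift point. Falls back by its weight (about 10 N at the lift point).
- pan (a joint): how far the pan is pressed down against its spring (m): 0 empty, fully up; about 0.005 to 0.009 with the weight on it.
- lift_point (a point): the marked lift point, on the underside of the lug, 70 mm above the bench at rest, 155 mm from the balance's origin along its -y and 23 mm short of the lug's free end. On the lug's top, 10 mm above, a red disc 30 mm across with a white centre marks it. Axes as the balance's.
- jack: loose lever jack, about 0.75 kg; origin on the underside of its blue base plate, 70 mm wide (y), 8 mm thick, from 115 mm behind (-x) to 95 mm ahead (+x) of the origin. z up. From rear to front (+x): red handle pad, yellow upright grip post, saddle in a dark round housing 40 mm across. Stands firm on the bench when the handle is pressed.
- jack_grip (a point): grip point in the yellow post of the jack, 10 mm ahead (+x) of the jack's origin, 70 mm above its underside. The post is 26 mm thick (y) and 28 mm long (x), its top 91 mm above the underside: the place to take and carry the jack. Axes as the jack's.
- saddle_top (a point): centre of the top of the round black rubber saddle, 36 mm across, 60 mm ahead (+x) of the grip point; 56 mm above the jack's underside with the handle up; rises 26 mm with a full stroke (so it meets the lug after 14 mm and lifts it 12 mm).
- handle (a joint): angle of the jack's handle (rad): 0 up (its spring and the load bring it back), 0.45 fully down at its stop. The saddle rises 58 mm per rad. Needs about 3 N at the pad when free, about 10 N while lifting the balance.
- handle_pad (a point): centre of the top of the red handle pad, 40 x 40 x 10 mm, at the rear of the jack: 94 mm behind the jack's origin and 80 mm above its underside when up, sloping down 0.42 rad towards the post; fully down it is flat, 41 mm above the underside and 104 mm behind the origin. Push it down from above.
- dish: loose small glass dish, 60 mm across, 12 mm high; origin under its centre. A bystander.
- jar: loose white jar with a yellow label, 54 mm across, 90 mm high; origin under its centre. A bystander.
- beaker: loose glass beaker, 50 mm across, 65 mm high; origin under its centre. A bystander.
There are look-alikes about, which are no part of the job. Several things look just like the jack: the one meant starts farthest to the robot's left.

How it is judged:
By the outcome, as a careful person would: the job done as asked, in the order asked, and still so for the second after the job is handed in, while the arm keeps its last pose, push and grip.
It also fails if it takes over 64 s, if anything falls off the work surface, if the arm or the gripper's body presses on something with over 40 N, if the wrist force passes 120 N, or if a joint passes its speed limit or range.

ROBOT

A 6-joint arm with a two-finger parallel gripper is mounted at the origin on the work surface. World frame = base frame: x ahead of the robot, y to its left, z up, the work surface at z = 0. Lengths are in m, angles in rad, forces in N, time in s.
With the tool pointing down it reaches from about 0.3 to 1 m from the base axis. Payload 5.1 kg.
Tool frame: the origin (TCP) lies on the centre line of the jaws, within the pads' length; the fingertips stand 17 mm ahead of it and the grasp point (between the pads) lies 2 mm behind it; z points along the fingers, x is the direction in which the jaws open and shut, and the axes are right-handed (so a half turn about z gives the same grasp; the last joint's range is limited). The gripper opens to 95 mm and grips with 3 to 60 N. Pads are 20 mm wide; open, the fingers measure 119 mm over their backs; the gripper's body (75 mm by 180 mm) begins 59 mm behind the grasp point.
Start: joints at [1.227, 0.124, 1.65, -0, 1.367, -0.083], TCP at [0.168, 0.628, 0.232] pointing down, gripper open.
Joint ranges: [-2.61, 2.61], [-1.02, 2.33], [0.03, 2.71], [-1.35, 4.49], [0.32, 2.68], [-2.91, 2.91]. Speed limits (rad/s): [2.57, 2.57, 3.14, 3.14, 3.14, 3.14].

INTERFACE

Orientations are given as a 3x3 rotation matrix whose columns are the frame's x, y, z axes.
In Python, from plant import env gives the robot as it stands.
- The arm moves only by the shell command python3 -m handwheel 'ROWS' [OPENING] [FORCE]. ROWS is JSON, a list of rows, each a list of 6 numbers: the shift along the world's x, y, z in m, then the turn, a rotation vector about the world's x, y, z in degrees. A call has 1 to 10 rows; each row shifts and turns the commanded pose from where the row before left it; what a row does not reach is not made up. A row lasts 1/12 s, in which the tool goes at most 41.7 mm and 7.16 degrees, less where a joint would pass 70% of its speed; a pose out of reach is approached as far as the arm can. A call with a gripper value outside its range is refused whole. OPENING is the opening, from 0 (shut) to 1 (fully open), set as the call begins (- or left out, the last holds). The fingers move at their own pace and stop on an object; FORCE is the grip in N (left out, the last holds). Time passes only in rows, so rows that do not move let the fingers close. It gives the time, the measured TCP pose, the force and the opening at its end, in the units of the state.
- env.get_obs(): the state, without advancing time (a new reading comes with each control period).
- env.camera(name): name is "scene" or "top"; returns (picture, depth): 420x560x3 uint8, red, green, blue; 420x560 float32, m along the optical axis (not along the pixel's ray), 0 where there is no reading.
- env.camera_model(name): a dict with "intrinsics" (3x3 intrinsics, pixels), "rvec" (rotation vector, rad) and "tvec" (3), from world to camera coordinates, as OpenCV has them. Camera axes: x right, y down, z forward; pixel columns grow to the right and rows downward; lengths in m; the calibration is good to about 2 mm. A picture is of the moment at which its call begins. camera_model takes no time and is no camera call.
- env.finish_job(): hands the job in, once; it reports no verdict.
The state is a dict: "time": time; "joint_positions": joint angles; "dq": joint speeds; "joint_efforts": joint torques, N m; "eef_pos": TCP position; "tcp_rot": TCP orientation; "contact_force": force on the tool from outside, world axes, zero at the start; "moment": the same for the moment, N m; "grip_width": finger opening in m.
Only numpy, scipy, OpenCV 4.12 (cv2) and the standard library are available. Lean on these libraries where they do the work, as an engineer would, in place of code of your own. Each camera call takes 0.05 s, during which the arm holds its last target. There are 200 camera calls.

## Working session

There is one attempt and no reset: what is moved stays moved. The work goes in short steps, Python scripts to look and compute and a shell command to move; the robot and the scene stay as the last step left them, time stands still between calls to the robot, and variables do not carry over. Pictures are saved under pics/ and viewed, about 8 in all and at most 12, crops included, and the job is handed in when it is done.

```bash
ls; mkdir -p pics; cat > h.py <<'E'
import numpy as np, cv2
from plant import env
def look(name, tag):
    im,d=env.camera(name); np.savez(f'pics/{tag}.npz',im=im,d=d); cv2.imwrite(f'pics/{tag}.png',im[:,:,::-1]); return im,d
def cam(name):
    m=env.camera_model(name); R=cv2.Rodrigues(np.array(m['rvec'],float))[0]; return np.array(m['intrinsics']),R,np.array(m['tvec'],float).ravel()
def ray(name,u,v,z):
    K,R,t=cam(name); c=-R.T@t; d=R.T@np.linalg.inv(K)@np.array([u,v,1.]); return c+d*(z-c[2])/d[2]
def cloud(name,d):
    K,R,t=cam(name); v,u=np.indices(d.shape); p=np.stack([u,v,np.ones_like(u)],-1)@np.linalg.inv(K).T*d[...,None]
    return (p-t)@R
def proj(name,P):
    K,R,t=cam(name); q=(R@np.atleast_2d(P).T).T+t; q=q@K.T; return q[:,:2]/q[:,2:]
E
python3 - <<'E'
from h import *
for n in('scene','top'):
    im,d=look(n,n+'0'); K,R,t=cam(n); print(n,-R.T@t,R[2])
print(env.get_obs())
E
```

```text
pics
scene [1.26119533 0.60732323 0.74128076] [-0.63666149 -0.55676155 -0.53355292]
top [ 0.37362987 -0.05076666  1.35568652] [ 0.07258909 -0.01130015 -0.99729791]
{'time': 0.1, 'joint_positions': array([ 1.22737793e+00,  1.24478358e-01,  1.65151763e+00, -2.35390853e-05,
        1.36750122e+00, -8.25904283e-02]), 'dq': array([-2.01222208e-04, -2.80686321e-03, -1.44573364e-03, -1.17457771e-03,
        8.45332078e-05,  5.67423401e-04]), 'joint_efforts': array([ 6.61387767e-04, -4.18878365e+01, -3.61096144e+01,  7.76707800e-02,
        4.62263916e-02, -5.53154314e-05]), 'eef_pos': array([0.16746733, 0.62749483, 0.23049675]), 'tcp_rot': array([[ 2.57875401e-01,  9.66177982e-01, -6.19569614e-04],
       [ 9.66176313e-01, -2.57876111e-01, -1.80110673e-03],
       [-1.89996186e-03, -1.34152366e-04, -9.99998186e-01]]), 'contact_force': array([-0.83805843, -0.23688107, -0.64280618]), 'moment': array([ 0.02254429,  0.01306375, -0.02357914]), 'grip_width': 0.09502463199352579}
```

View pics/top0.png

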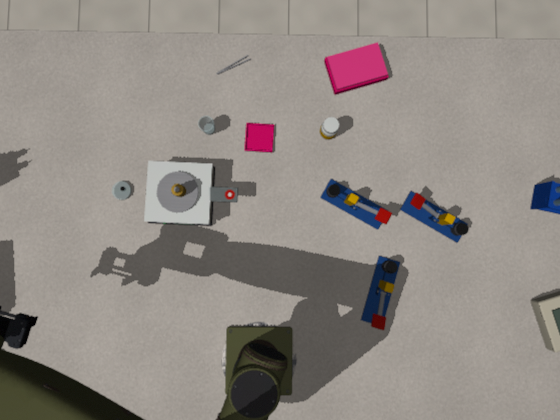

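View pics/scene0.png

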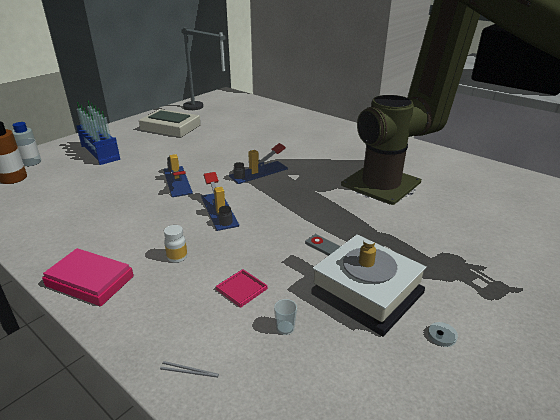

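The top view has world +x up and +y to the left. The balance is at (180,192), its red-marked lug at (230,194), the weight at (178,189) and the tray at (260,137). The target jack is the leftmost one: saddle (334,190), post (352,200), pad (384,215). The scene view agrees. Next I measure these.

```bash
python3 - <<'E'
from h import *
def mask(hsv,lo,hi): return cv2.inRange(hsv,np.array(lo),np.array(hi))
for n in('top','scene'):
    z=np.load(f'pics/{n}0.npz'); im,d=z['im'],z['d']; P=cloud(n,d); hsv=cv2.cvtColor(im,cv2.COLOR_RGB2HSV)
    M={'red':mask(hsv,[0,170,110],[6,255,255])|mask(hsv,[176,190,110],[180,255,255]),'pink':mask(hsv,[160,150,100],[175,255,255]),
       'yel':mask(hsv,[16,170,120],[30,255,255]),'blue':mask(hsv,[105,120,50],[125,255,255]),'brass':mask(hsv,[12,100,60],[22,230,255]),'white':mask(hsv,[0,0,205],[180,30,255])}
    print('==',n)
    for k,m in M.items():
        c,l,s,ce=cv2.connectedComponentsWithStats(m)
        for i in range(1,c):
            if s[i,4]<25: continue
            q=P[(l==i)&(d>0)]; 
            if len(q)<5: continue
            md=np.median(q,0)
            if not(-.7<md[1]<.6 and .05<md[0]<1): continue
            r=cv2.minAreaRect(q[:,:2].astype(np.float32))
            print(k,s[i,4],ce[i].round(1),'med',md.round(3),'z',np.percentile(q[:,2],[5,95]).round(3),'rect',np.round(r[0],4),np.round(r[1],3),round(r[2],1))
E
```

```text
== top
red 41 [229.2 194.2] med [0.509 0.094 0.079] z [0.076 0.084] rect [0.5092 0.0935] [0.023 0.026] 42.3
red 133 [417.5 200.7] med [ 0.496 -0.475  0.08 ] z [0.072 0.088] rect [ 0.5053 -0.4843] [0.041 0.067] 43.3
red 157 [383.  215.4] med [ 0.452 -0.37   0.079] z [0.071 0.087] rect [ 0.4588 -0.3764] [0.04  0.061] 46.1
pink 2051 [355.7  67.5] med [ 0.924 -0.296  0.039] z [0.028 0.044] rect [ 0.9315 -0.3042] [0.121 0.194] 17.7
pink 762 [259.1 137.1] med [0.704 0.01  0.003] z [-0.002  0.013] rect [0.7033 0.0098] [0.089 0.094] 88.5
yel 82 [352.5 198.1] med [ 0.501 -0.277  0.089] z [0.085 0.094] rect [ 0.5072 -0.2812] [0.027 0.047] 52.3
yel 79 [449.2 218.3] med [ 0.445 -0.567  0.089] z [0.075 0.093] rect [ 0.4529 -0.5828] [0.029 0.069] 29.0
blue 825 [352.4 204.6] med [ 0.488 -0.29   0.007] z [0.002 0.027] rect [ 0.4925 -0.2963] [0.208 0.07 ] 61.1
blue 667 [429.3 218.7] med [ 0.446 -0.53   0.007] z [0.002 0.027] rect [ 0.4543 -0.5496] [0.207 0.069] 60.6
blue 87 [434.7 207.3] med [ 0.484 -0.55   0.008] z [0.003 0.042] rect [ 0.4783 -0.5532] [0.075 0.025] 60.0
blue 605 [373.9 292.1] med [ 
[... 1726 characters left out ...]
8] z [0.002 0.011] rect [ 0.5263 -0.2297] [0.069 0.068] 62.9
brass 189 [253.2 160.7] med [ 0.245 -0.375  0.059] z [0.019 0.092] rect [ 0.241  -0.3808] [0.029 0.03 ] 64.0
brass 116 [173.9 162.1] med [ 0.451 -0.557  0.074] z [0.046 0.092] rect [ 0.4471 -0.5623] [0.026 0.027] 68.3
brass 193 [218.8 197.8] med [ 0.509 -0.269  0.066] z [0.027 0.092] rect [ 0.4656 -0.3177] [0.216 0.028] 48.8
brass 202 [176.3 252.4] med [ 0.739 -0.189  0.031] z [0.016 0.045] rect [ 0.7149 -0.2027] [0.075 0.044] 3.8
brass 260 [368.2 255.1] med [0.526 0.249 0.124] z [0.096 0.148] rect [0.5209 0.2461] [0.024 0.032] 44.3
white 41 [405. 287.] med [0.521 0.344 0.081] z [0.079 0.082] rect [0.516  0.3446] [0.002 0.176] 88.0
```

```bash
python3 - <<'E'
from h import *
for n in('top','scene'):
    z=np.load(f'pics/{n}0.npz'); im,d=z['im'],z['d']; P=cloud(n,d)[d>0]
    b=(abs(P[:,0]-.51)<.15)&(abs(P[:,1]-.24)<.2)
    near=np.hypot(P[:,0]-.516,P[:,1]-.243)<.04
    def rc(m,t):
        q=P[m]
        if len(q)>3: r=cv2.minAreaRect(q[:,:2].astype(np.float32)); c=cv2.minEnclosingCircle(q[:,:2].astype(np.float32)); print(n,t,len(q),'med',np.median(q,0).round(4),'rect',np.round(r[0],4),np.round(r[1],3),round(r[2],1),'circ',np.round(c[0],4),round(c[1],4))
    print('zmax weight',np.percentile(P[near][:,2],99))
    rc(near&(P[:,2]>.143),'knob'); rc(near&(P[:,2]>.105)&(P[:,2]<.135),'body')
    rc(b&(abs(P[:,2]-.08)<.003)&(P[:,1]>.13),'top'); rc(b&(abs(P[:,2]-.092)<.004),'pan')
    rc((abs(P[:,2]-.08)<.005)&(abs(P[:,0]-.51)<.05)&(P[:,1]>.06)&(P[:,1]<.135),'lug')
    rc((abs(P[:,2]-.09)<.004)&(abs(P[:,0]-.502)<.04)&(abs(P[:,1]+.278)<.04),'post')
print('ray disc',ray('top',229.6,194.4,.08),ray('scene',316.8,239.9,.08),'post',ray('top',352.5,198.1,.091),'tray',ray('top',259.1,137.1,.008),ray('scene',241.3,287.5,.006))
E
```

```text
zmax weight 0.13924900181430822
top knob 5 med [0.5064 0.2314 0.1501] rect [0.511  0.2304] [0.004 0.019] 66.1 circ [0.5118 0.2324] 0.0096
top body 103 med [0.5137 0.2352 0.1306] rect [0.5147 0.2399] [0.034 0.034] 85.0 circ [0.515  0.2399] 0.0179
top top 1922 med [0.5118 0.234  0.0794] rect [0.5126 0.2378] [0.217 0.184] 88.2 circ [0.5134 0.2491] 0.1316
top pan 907 med [0.5122 0.2475 0.0906] rect [0.5129 0.2479] [0.121 0.122] 38.9 circ [0.5127 0.2488] 0.0622
top lug 290 med [0.5093 0.1029 0.0791] rect [0.5079 0.1029] [0.064 0.044] 87.8 circ [0.5085 0.1035] 0.0378
top post 74 med [ 0.4986 -0.2751  0.0894] rect [ 0.4997 -0.2757] [0.027 0.027] 60.0 circ [ 0.4999 -0.2764] 0.0171
zmax weight 0.15189216169081232
scene knob 42 med [0.5255 0.2457 0.1489] rect [0.5231 0.2435] [0.013 0.025] 27.1 circ [0.518  0.2409] 0.0126
scene body 211 med [0.5278 0.2468 0.1238] rect [0.5203 0.2419] [0.029 0.035] 23.4 circ [0.518  0.2406] 0.0184
scene top 2777 med [0.5455 0.2737 0.0809] rect [0.5129 0.238 ] [0.217 0.189] 87.7 circ [0.5126 0.2467] 0.1334
scene pan 1195 med [0.5266 0.2602 0.0918] rect [0.515  0.2494] [0.121 0.123] 36.2 circ [0.5139 0.2479] 0.0634
scene lug 294 med [0.5134 0.1045 0.0809] rect [0.5087 0.1022] [0.066 0.048] 89.1 circ [0.5098 0.1031] 0.0386
scene post 45 med [ 0.5044 -0.2732  0.0907] rect [ 0.5029 -0.2774] [0.029 0.026] 86.4 circ [ 0.5018 -0.2782] 0.0176
ray disc [0.50862658 0.09240739 0.08      ] [0.50593643 0.09231251 0.08      ] post [ 0.50094838 -0.27594088  0.091     ] tray [0.70233102 0.00962945 0.008     ] [0.7019108  0.01212944 0.006     ]
```

```bash
python3 -m handwheel '[[0.012,-0.0135,0,0,0,0],[0.025,-0.0277,0,0,0,0],[0.025,-0.0277,0,0,0,0],[0.025,-0.0277,0,0,0,0],[0.025,-0.0277,0,0,0,0],[0.025,-0.0277,0,0,0,0],[0.025,-0.0277,0,0,0,0],[0.025,-0.0277,0,0,0,0],[0.025,-0.0277,0,0,0,0],[0.025,-0.0277,0,0,0,0]]' 1 
python3 -m handwheel '[[0.025,-0.0277,0,0,0,0],[0.025,-0.0277,0,0,0,0],[0.025,-0.0277,0,0,0,0],[0.025,-0.0277,0,0,0,0],[0.012,-0.0135,0,0,0,0],[0,0,0,0,0,0],[0,0,0,0,0,0]]'
```

```text
time: 0.93
eef_pos: [0.4055, 0.3627, 0.2314]
tcp_rot: [[0.258, 0.966, -0.0], [0.966, -0.258, -0.0], [-0.0, 0.0, -1.0]]
contact_force: [0.9, 0.3, -0.7]
grip_width: 0.0949
time: 1.52
eef_pos: [0.5167, 0.2394, 0.2312]
tcp_rot: [[0.26, 0.965, -0.001], [0.965, -0.26, -0.0], [-0.0, -0.001, -1.0]]
contact_force: [-0.4, 1.2, -0.0]
grip_width: 0.0951
```

```bash
python3 -m handwheel '[[0,0.001,-0.02,0,0,0],[0,0,-0.03,0,0,0],[0,0,-0.03,0,0,0],[0,0,-0.02,0,0,0],[0,0,-0.009,0,0,0],[0,0,0,0,0,0],[0,0,0,0,0,0]]'
python3 -m handwheel '[[0,0,0,0,0,0],[0,0,0,0,0,0],[0,0,0,0,0,0],[0,0,0,0,0,0],[0,0,0,0,0,0],[0,0,0,0,0,0],[0,0,0,0,0,0],[0,0,0,0,0,0]]' 0.2 30
python3 -m handwheel '[[0,0,0.008,0,0,0],[0,0,0.012,0,0,0],[0,0,0.02,0,0,0],[0,0,0.03,0,0,0],[0,0,0.02,0,0,0],[0,0,0.008,0,0,0],[0,0,0,0,0,0]]'
```

```text
time: 2.1
eef_pos: [0.5163, 0.2425, 0.1231]
tcp_rot: [[0.257, 0.966, 0.0], [0.966, -0.257, 0.0], [0.0, -0.0, -1.0]]
contact_force: [-0.0, 0.6, 0.8]
grip_width: 0.0948
time: 2.77
eef_pos: [0.5166, 0.2419, 0.1227]
tcp_rot: [[0.258, 0.966, -0.0], [0.966, -0.258, 0.0], [-0.0, -0.0, -1.0]]
contact_force: [0.0, 0.0, -0.9]
grip_width: 0.0475
time: 3.35
eef_pos: [0.5178, 0.2424, 0.2237]
tcp_rot: [[0.258, 0.966, 0.005], [0.966, -0.258, 0.002], [0.003, 0.004, -1.0]]
contact_force: [0.8, 0.2, -4.5]
grip_width: 0.0354
```

```bash
python3 - <<'E'
from h import *
look('scene','s1'); im,d=look('top','t1')
P=cloud('top',d); c=(np.hypot(P[...,0]-.513,P[...,1]-.248)<.06); q=P[c]; print(np.percentile(q[:,2],[5,20,50]), env.get_obs()['contact_force'])
im=cv2.imread('pics/s1.png')[150:380,220:500]; cv2.imwrite('pics/s1c.png',cv2.resize(im,None,fx=2,fy=2))
E
```

```text
[0.09884072 0.45746595 0.52776351] [-0.85079877 -0.0254679  -5.286644  ]
```

View pics/s1c.png

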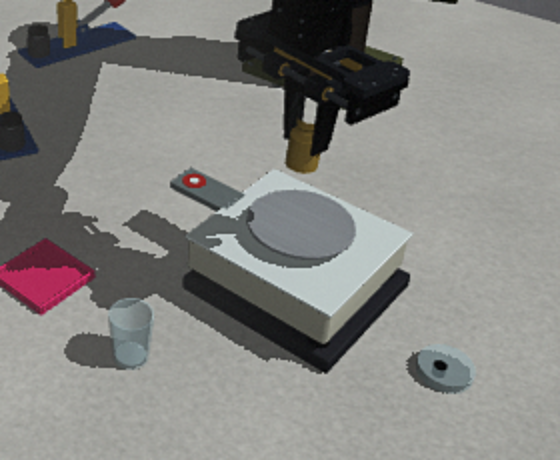

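The weight is held above the empty pan (crop around (303,150)), and the pan is fully up at about 0.099 m. The fingers closed a little late, so I'll check the weight's height in the jaws.

```bash
python3 - <<'E'
from h import *
z=np.load('pics/s1.npz'); im,d=z['im'],z['d']; P=cloud('scene',d); hsv=cv2.cvtColor(im,cv2.COLOR_RGB2HSV)
m=(cv2.inRange(hsv,np.array([12,100,60]),np.array([24,255,255]))>0)&(np.hypot(P[...,0]-.517,P[...,1]-.242)<.04)&(P[...,2]>.15)
q=P[m]; v,u=np.where(m); print(len(q),np.percentile(q[:,2],[0,2,5,50,95,100]),v.max(),u[v>=v.max()-1].mean(), env.get_obs()['eef_pos'])
# nearest bottom rim point
c=np.array([.517,.242]); dr=np.array([1.26,.607])-c; e=c+.018*dr/np.hypot(*dr)
for h in np.arange(.165,.2,.005): print(round(h,3), proj('scene',[*e,h]).round(1))
w=[q[(v==r)] for r in range(v.min(),v.max()+1)]; print([(r,int((v==r).sum())) for r in range(v.min(),v.max()+1)])
E
```

```text
332 [0.18018205 0.18248412 0.1845517  0.21693584 0.31404607 0.31777542] 236 371.5 [0.51597538 0.24163647 0.21952431]
0.165 [[369.3 241.7]]
0.17 [[369.5 239.9]]
0.175 [[369.8 238. ]]
0.18 [[370.  236.2]]
0.185 [[370.3 234.3]]
0.19 [[370.6 232.4]]
0.195 [[370.8 230.5]]
0.2 [[371.1 228.6]]
[(175, 2), (176, 3), (177, 3), (178, 3), (179, 4), (180, 8), (181, 9), (182, 11), (183, 6), (184, 3), (185, 3), (186, 4), (187, 4), (188, 1), (189, 1), (190, 0), (191, 0), (192, 0), (193, 0), (194, 0), (195, 0), (196, 0), (197, 0), (198, 0), (199, 0), (200, 0), (201, 0), (202, 0), (203, 0), (204, 0), (205, 0), (206, 0), (207, 0), (208, 0), (209, 0), (210, 1), (211, 4), (212, 8), (213, 8), (214, 9), (215, 8), (216, 12), (217, 11), (218, 10), (219, 10), (220, 9), (221, 10), (222, 10), (223, 9), (224, 8), (225, 10), (226, 10), (227, 11), (228, 15), (229, 15), (230, 14), (231, 14), (232, 14), (233, 13), (234, 12), (235, 10), (236, 2)]
```

```bash
python3 -m handwheel '[[0.008,-0.01,0,0,0,-3],[0.017,-0.0215,0,0,0,-6],[0.021,-0.026,0,0,0,-6],[0.021,-0.026,0,0,0,-6],[0.021,-0.026,0,0,0,-6],[0.021,-0.026,0,0,0,-6],[0.021,-0.026,0,0,0,-6],[0.021,-0.026,0,0,0,-6],[0.0185,-0.0235,0,0,0,-6],[0.016,-0.02,0,0,0,-4]]'
python3 -m handwheel '[[0,0,-0.015,0,0,-4],[0,0,-0.03,0,0,-5],[0,0,-0.035,0,0,-5],[0,0,-0.035,0,0,-5],[0,0,-0.03,0,0,-4],[0,0,-0.015,0,0,-2],[0,0,-0.007,0,0,0],[0,0,0,0,0,0],[0,0,0,0,0,0]]'
```

```text
time: 4.28
eef_pos: [0.7018, 0.0089, 0.2168]
tcp_rot: [[0.941, 0.338, -0.005], [0.338, -0.941, 0.0], [-0.005, -0.002, -1.0]]
contact_force: [0.0, 0.4, -3.6]
grip_width: 0.0349
time: 5.03
eef_pos: [0.7009, 0.011, 0.0514]
tcp_rot: [[0.996, -0.086, -0.003], [-0.086, -0.996, 0.0], [-0.003, 0.0, -1.0]]
contact_force: [-0.0, 0.2, -4.0]
grip_width: 0.0346
```

```bash
python3 -m handwheel '[[0,0,-0.002,0,0,0],[0,0,-0.002,0,0,0],[0,0,-0.001,0,0,0],[0,0,0,0,0,0]]'
python3 -m handwheel '[[0,0,-0.001,0,0,0],[0,0,0,0,0,0],[0,0,0,0,0,0]]'
python3 -m handwheel '[[0,0,-0.001,0,0,0],[0,0,0,0,0,0],[0,0,0,0,0,0]]'
```

```text
time: 5.37
eef_pos: [0.7019, 0.0109, 0.0483]
tcp_rot: [[0.996, -0.086, -0.0], [-0.086, -0.996, 0.0], [-0.0, 0.0, -1.0]]
contact_force: [-0.7, 0.6, -4.4]
grip_width: 0.0349
time: 5.62
eef_pos: [0.7023, 0.0109, 0.048]
tcp_rot: [[0.996, -0.086, 0.001], [-0.086, -0.996, -0.0], [0.001, -0.0, -1.0]]
contact_force: [0.3, -0.9, -3.5]
grip_width: 0.0351
time: 5.87
eef_pos: [0.7024, 0.0109, 0.0479]
tcp_rot: [[0.996, -0.086, 0.0], [-0.086, -0.996, -0.0], [0.0, 0.0, -1.0]]
contact_force: [-4.5, -0.0, 4.2]
grip_width: 0.0351
```

```bash
python3 -m handwheel '[[0,0,0,0,0,0],[0,0,0,0,0,0],[0,0,0,0,0,0],[0,0,0,0,0,0],[0,0,0,0,0,0],[0,0,0,0,0,0]]' 0.8
python3 -m handwheel '[[0,0,0.01,0,0,0],[0,0,0.025,0,0,0],[0,0,0.035,0,0,0],[0,0,0.035,0,0,0],[0,0,0.03,0,0,0],[0,0,0.015,0,0,0]]'
python3 -m handwheel '[[-0.01,-0.013,0,0,0,-2],[-0.02,-0.028,0,0,0,-3],[-0.025,-0.0332,0,0,0,-3],[-0.025,-0.0332,0,0,0,-3],[-0.025,-0.0332,0,0,0,-3],[-0.025,-0.0332,0,0,0,-3],[-0.025,-0.0332,0,0,0,-3],[-0.02,-0.0362,0,0,0,-3],[-0.016,-0.028,0,0,0,-1],[-0.01,-0.0158,0,0,0,0]]'
python3 - <<'E'
from h import *
look('scene','s2'); look('top','t2'); o=env.get_obs(); print(o['eef_pos'],o['tcp_rot'],o['contact_force'])
E
```

```text
time: 6.37
eef_pos: [0.7023, 0.0109, 0.0466]
tcp_rot: [[0.996, -0.086, 0.0], [-0.086, -0.996, -0.0], [0.0, -0.0, -1.0]]
contact_force: [-0.2, -0.0, -0.3]
grip_width: 0.0695
time: 6.87
eef_pos: [0.7043, 0.0108, 0.2034]
tcp_rot: [[0.996, -0.086, 0.008], [-0.086, -0.996, -0.0], [0.008, -0.0, -1.0]]
contact_force: [0.9, -0.1, 2.6]
grip_width: 0.0759
time: 7.7
eef_pos: [0.499, -0.2787, 0.1964]
tcp_rot: [[0.873, -0.487, -0.001], [-0.487, -0.873, -0.001], [-0.0, 0.001, -1.0]]
contact_force: [0.4, 0.0, 0.1]
grip_width: 0.0758
[ 0.49938988 -0.27826131  0.19630062] [[ 8.73053736e-01 -4.87623374e-01 -7.86779308e-04]
 [-4.87623575e-01 -8.73053975e-01 -7.47790395e-05]
 [-6.50436795e-04  4.48938258e-04 -9.99999688e-01]] [0.34714387 0.41509059 0.28744921]
```

View pics/s2.png

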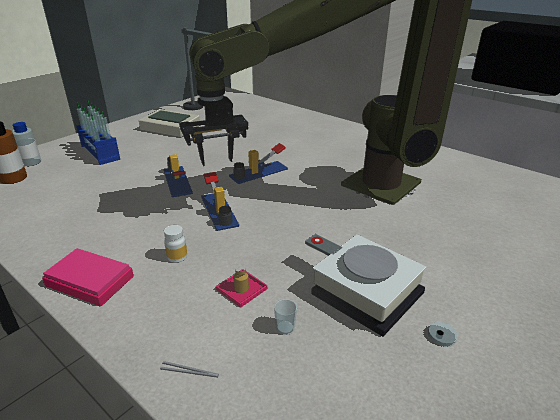

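The weight stands upright in the tray (241,282), the pan is empty (370,263) and the bystanders are where they were. The gripper is above the target jack, so I'll take it by the post.

```bash
python3 -m handwheel '[[0.0015,0.0012,-0.015,0,0,0],[0,0,-0.03,0,0,0],[0,0,-0.035,0,0,0],[0,0,-0.03,0,0,0],[0,0,-0.013,0,0,0],[0,0,-0.005,0,0,0],[0,0,0,0,0,0],[0,0,0,0,0,0]]'
python3 -m handwheel '[[0,0,0,0,0,0],[0,0,0,0,0,0],[0,0,0,0,0,0],[0,0,0,0,0,0],[0,0,0,0,0,0],[0,0,0,0,0,0],[0,0,0,0,0,0],[0,0,0,0,0,0],[0,0,0,0,0,0],[0,0,0,0,0,0]]' 0.1 50
python3 -m handwheel '[[0,0,0.003,0,0,0],[0,0,0.003,0,0,0],[0,0,0.004,0,0,0],[0,0,0,0,0,0],[0,0,0,0,0,0]]'
```

```text
time: 8.47
eef_pos: [0.5039, -0.2752, 0.0702]
tcp_rot: [[0.875, -0.484, 0.002], [-0.484, -0.875, -0.001], [0.002, 0.0, -1.0]]
contact_force: [0.5, -0.3, -0.3]
grip_width: 0.0755
time: 9.3
eef_pos: [0.5024, -0.2748, 0.0686]
tcp_rot: [[0.875, -0.484, -0.001], [-0.484, -0.875, 0.0], [-0.001, 0.0, -1.0]]
contact_force: [-1.0, 0.5, 1.2]
grip_width: 0.026
time: 9.72
eef_pos: [0.5025, -0.2748, 0.0784]
tcp_rot: [[0.875, -0.484, -0.0], [-0.484, -0.875, 0.0], [-0.0, -0.0, -1.0]]
contact_force: [0.4, 1.0, -7.5]
grip_width: 0.026
```

```bash
python3 -m handwheel '[[0,0.01,0.005,0,0,2],[0,0.02,0,0,0,3],[0.0005,0.023,0,0,0,3],[0.0005,0.023,0,0,0,3],[0.0005,0.023,0,0,0,3],[0.0005,0.023,0,0,0,3],[0.0005,0.023,0,0,0,3],[0.0005,0.02,0,0,0,3],[0,0.015,0,0,0,3],[0,0.01,0,0,0,1]]'
python3 -m handwheel '[[0,0.005,0,0,0,0],[0,0,0,0,0,0],[0,0,0,0,0,0],[0,0,0,0,0,0],[0,0,0,0,0,0]]'
python3 - <<'E'
from h import *
look('scene','s3'); im,d=look('top','t3'); o=env.get_obs(); print(o['eef_pos'],o['tcp_rot'][:,0],o['contact_force'])
a=cv2.imread('pics/s3.png')[130:330,200:480]; b=cv2.imread('pics/t3.png')[110:310,160:440]
cv2.imwrite('pics/c3.png',cv2.resize(np.hstack([a,b]),(800,286)))
E
```

```text
time: 10.55
eef_pos: [0.5051, -0.0827, 0.0836]
tcp_rot: [[1.0, -0.03, -0.001], [-0.03, -1.0, 0.001], [-0.001, -0.001, -1.0]]
contact_force: [1.0, 0.0, -7.6]
grip_width: 0.0256
time: 10.97
eef_pos: [0.5057, -0.0807, 0.0837]
tcp_rot: [[0.999, -0.035, 0.0], [-0.035, -0.999, -0.0], [0.0, 0.0, -1.0]]
contact_force: [-0.4, -0.2, -6.6]
grip_width: 0.0258
[ 0.50565779 -0.08054666  0.08365795] [ 9.99386250e-01 -3.50303146e-02 -2.35585795e-05] [-0.25766547 -0.09090533 -7.3627452 ]
```

View pics/c3.png

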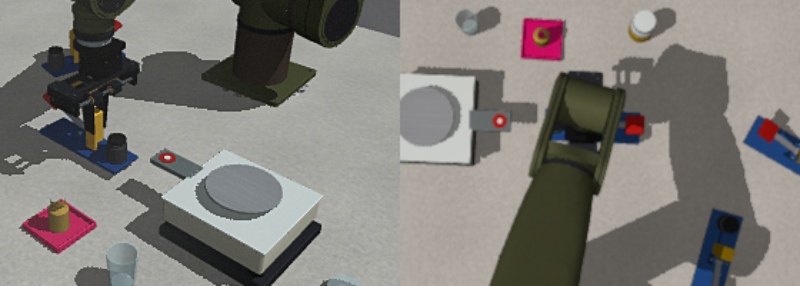

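The jack is held level with its saddle towards the lug. The saddle is dark, at scene pixel (280,226). I'll measure it.

```bash
python3 - <<'E'
from h import *
for n,f in(('scene','s3'),('top','t3')):
    z=np.load(f'pics/{f}.npz'); im,d=z['im'],z['d']; P=cloud(n,d); g=im.max(2)
    near=(np.hypot(P[...,0]-.508,P[...,1]+.02)<.035)&(d>0)
    print(n,'expected px',proj(n,[.508,-.0205,.071]).round(1))
    m=near&(abs(P[...,2]-.071)<.005)
    if m.sum()>5:
        q=P[m]; c,r=cv2.minEnclosingCircle(q[:,:2].astype(np.float32)); v,u=np.where(m)
        print(' saddle top n',m.sum(),'z',np.median(q[:,2]),'circ',np.round(c,4),round(r,4),'px bbox',u.min(),u.max(),v.min(),v.max(),'mid range',(q.min(0)+q.max(0))/2)
    hsv=cv2.cvtColor(im,cv2.COLOR_RGB2HSV); b=(cv2.inRange(hsv,np.array([105,120,40]),np.array([125,255,255]))>0)&(abs(P[...,0]-.51)<.06)&(P[...,1]>-.25)&(P[...,1]<.03)&(P[...,2]>.008)&(P[...,2]<.035)
    q=P[b]; print(' blue n',len(q),'y range',np.percentile(q[:,1],[0,1,99,100]).round(4),'x',np.percentile(q[:,0],[0,1,99,100]).round(4),'z',np.median(q[:,2]))
E
```

```text
scene expected px [[282.3 226.8]]
 saddle top n 97 z 0.07157812529872874 circ [ 0.509  -0.0234] 0.0204 px bbox 275 287 223 231 mid range [ 0.50881059 -0.02417941  0.07102018]
 blue n 338 y range [-0.2072 -0.205   0.002   0.0034] x [0.4688 0.4709 0.5432 0.5441] z 0.02349460653935031
top expected px [[267.2 195.4]]
 saddle top n 24 z 0.07080407997588417 circ [ 0.4974 -0.0303] 0.0099 px bbox 268 273 196 201 mid range [ 0.49867287 -0.0305653   0.0707345 ]
 blue n 186 y range [-0.2079 -0.2049 -0.0161 -0.016 ] x [0.4716 0.4718 0.536  0.5361] z 0.022154621334188395
```

```bash
python3 -m handwheel '[[0,0.005,-0.005,0,0,0],[-0.001,0.015,-0.0055,0,0,0],[0,0.02,0,0,0,0],[0,0.02,0,0,0,0],[0,0.02,0,0,0,0],[0,0.015,0,0,0,0],[0,0.01,0,0,0,0],[0,0.007,0,0,0,0],[0,0.0035,0,0,0,0],[0,0,0,0,0,0]]'
python3 -m handwheel '[[0,0,-0.002,0,0,0],[0,0,-0.001,0,0,0],[0,0,0,0,0,0],[0,0,0,0,0,0],[0,0,0,0,0,0]]'
python3 - <<'E'
from h import *
look('scene','s4'); look('top','t4'); o=env.get_obs(); print(o['eef_pos'],o['tcp_rot'][:,0],o['contact_force'])
a=cv2.imread('pics/s4.png')[140:320,220:440]; b=cv2.imread('pics/t4.png')[130:280,160:343]
cv2.imwrite('pics/c4.png',np.hstack([cv2.resize(a,(440,360)),cv2.resize(b,(360,360))]))
E
```

```text
time: 11.9
eef_pos: [0.5046, 0.0359, 0.073]
tcp_rot: [[0.999, -0.033, -0.0], [-0.033, -0.999, -0.0], [-0.0, 0.0, -1.0]]
contact_force: [0.6, -0.1, -6.5]
grip_width: 0.0258
time: 12.32
eef_pos: [0.5047, 0.0353, 0.0701]
tcp_rot: [[0.999, -0.034, -0.0], [-0.034, -0.999, -0.0], [-0.0, 0.0, -1.0]]
contact_force: [0.1, -0.4, -6.6]
grip_width: 0.0258
[0.50469828 0.03536794 0.0702235 ] [ 9.99411861e-01 -3.42916006e-02  1.33966656e-04] [ 6.16785833e-03  2.79612487e-01 -7.20604022e+00]
```

View pics/c4.png

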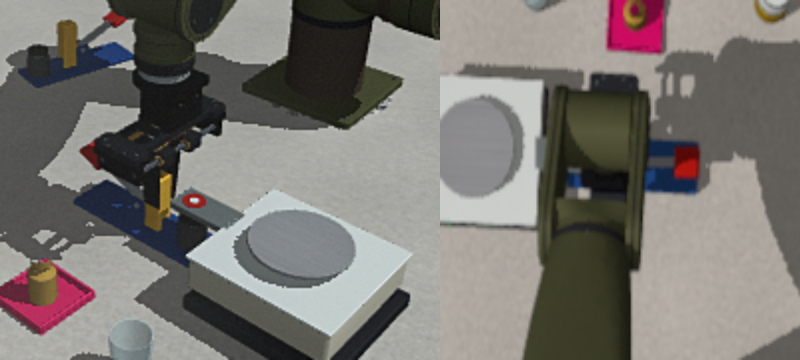

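The saddle housing sits under the lug, below the red disc at crop (193,201). I'll check it numerically while lowering the jack to the bench.

```bash
python3 -m handwheel '[[0,0,-0.001,0,0,0],[0,0,-0.001,0,0,0],[0,0,0,0,0,0],[0,0,0,0,0,0],[0,0,0,0,0,0]]'
cat > m.py <<'E'
from h import *
import sys
for n in('scene','top'):
    im,d=look(n,sys.argv[1]+n[0]); P=cloud(n,d); hsv=cv2.cvtColor(im,cv2.COLOR_RGB2HSV)
    b=(cv2.inRange(hsv,np.array([105,120,40]),np.array([125,255,255]))>0)&(abs(P[...,0]-.51)<.06)&(P[...,1]>-.15)&(P[...,1]<.13)&(P[...,2]<.03)
    q=P[b]; q=q[q[:,1]<-.02]; print(n,'blue n',len(q),'y',np.percentile(q[:,1],[0,1,99]).round(4),'x',np.percentile(q[:,0],[0,1,99,100]).round(4),'z',np.median(q[:,2]).round(4))
    m=(cv2.inRange(hsv,np.array([12,120,60]),np.array([30,255,255]))>0)&(abs(P[...,0]-.505)<.05)&(abs(P[...,1]-.033)<.04)&(P[...,2]>.01)&(P[...,2]<.1); q=P[m]
    if len(q)>5: print(' yellow',len(q),'x',np.percentile(q[:,0],[2,98]).round(4),'y',np.percentile(q[:,1],[2,98]).round(4),'ztop',q[:,2].max().round(4))
    r=((cv2.inRange(hsv,np.array([0,160,90]),np.array([6,255,255]))|cv2.inRange(hsv,np.array([175,160,90]),np.array([180,255,255])))>0)
    for t,c in(('disc',(.508,.093)),('pad',(.505,-.07))):
        k=r&(np.hypot(P[...,0]-c[0],P[...,1]-c[1])<.05)&(P[...,2]>.02); q=P[k]
        if len(q)>5: print(' ',t,len(q),'mid',((q.min(0)+q.max(0))/2).round(4),'med',np.median(q,0).round(4),'size',np.ptp(q,axis=0).round(3))
    t=(abs(P[...,0]-.513)<.08)&(P[...,1]>.16)&(P[...,1]<.32)&(abs(P[...,2]-.09)<.02)&(np.hypot(P[...,0]-.5135,P[...,1]-.248)>.068); q=P[t]
    if len(q)>500: print('  tilt',np.linalg.lstsq(np.c_[q[:,:2],np.ones(len(q))],q[:,2],rcond=None)[0].round(4))
o=env.get_obs(); print(o['time'],o['eef_pos'],o['contact_force'])
E
python3 m.py a5
```

```text
time: 12.83
eef_pos: [0.5049, 0.0356, 0.0685]
tcp_rot: [[0.999, -0.034, 0.001], [-0.034, -0.999, -0.0], [0.001, 0.0, -1.0]]
contact_force: [-0.7, 0.2, -4.4]
grip_width: 0.0257
scene blue n 156 y [-0.0922 -0.091  -0.0204] x [0.466  0.4688 0.5385 0.5386] z 0.0083
 yellow 212 x [0.4932 0.5202] y [0.0249 0.048 ] ztop 0.0929
  disc 49 mid [0.507  0.0938 0.0813] med [0.5098 0.0923 0.0816] size [0.03  0.029 0.006]
  pad 6 mid [ 0.5099 -0.0739  0.0807] med [ 0.518  -0.0713  0.0782] size [0.021 0.026 0.012]
  tilt [-0.0006  0.0002  0.0813]
top blue n 241 y [-0.0913 -0.0887 -0.0213] x [0.4711 0.4713 0.5358 0.5363] z 0.0072
  pad 86 mid [ 0.5007 -0.0729  0.0791] med [ 0.4939 -0.0759  0.0815] size [0.033 0.033 0.022]
  tilt [-0.0003 -0.0014  0.0793]
12.9333 [0.50491778 0.0355468  0.06854155] [-0.39140264 -0.38035363 -3.07212288]
```

The jack is placed: its rear edge at y=-0.0915 puts the saddle at about (0.508, 0.0935), against the lift point at (0.508, 0.093). I'll settle it, release, and check it again from above.

```bash
python3 -m handwheel '[[0,0,-0.001,0,0,0],[0,0,0,0,0,0],[0,0,0,0,0,0]]'
python3 -m handwheel '[[0,0,0,0,0,0],[0,0,0,0,0,0],[0,0,0,0,0,0],[0,0,0,0,0,0],[0,0,0,0,0,0]]' 0.6
python3 -m handwheel '[[0,0,0.01,0,0,0],[0,0,0.025,0,0,0],[0,0,0.035,0,0,0],[0,-0.01,0.03,0,0,0],[0,-0.03,0.015,0,0,0],[0,-0.03,0,0,0,0],[0,-0.025,0,0,0,0],[0,-0.013,0,0,0,0],[0,-0.006,0,0,0,0],[0,0,0,0,0,0]]' 
python3 -m handwheel '[[0,0,0,0,0,0],[0,0,0,0,0,0],[0,0,0,0,0,0],[0,0,0,0,0,0]]' 0 40
python3 m.py a6
```

```text
time: 13.18
eef_pos: [0.505, 0.0356, 0.0685]
tcp_rot: [[0.999, -0.034, 0.0], [-0.034, -0.999, -0.0], [0.0, 0.0, -1.0]]
contact_force: [-5.3, 0.6, 4.6]
grip_width: 0.0259
time: 13.6
eef_pos: [0.5049, 0.0356, 0.0673]
tcp_rot: [[0.999, -0.034, 0.001], [-0.034, -0.999, -0.0], [0.001, 0.0, -1.0]]
contact_force: [0.4, -0.0, 0.1]
grip_width: 0.0534
time: 14.43
eef_pos: [0.5045, -0.079, 0.1822]
tcp_rot: [[0.999, -0.036, -0.0], [-0.036, -0.999, 0.0], [-0.0, -0.0, -1.0]]
contact_force: [0.0, 0.1, -0.2]
grip_width: 0.0571
time: 14.77
eef_pos: [0.5046, -0.0775, 0.182]
tcp_rot: [[0.999, -0.033, -0.0], [-0.033, -0.999, 0.0], [-0.0, -0.0, -1.0]]
contact_force: [0.1, 0.2, 0.1]
grip_width: 0.0356
scene blue n 238 y [-0.0923 -0.0903 -0.0273] x [0.4664 0.467  0.5381 0.5387] z 0.0084
 yellow 343 x [0.4947 0.5198] y [0.0206 0.0472] ztop 0.095
  disc 50 mid [0.5084 0.0924 0.0824] med [0.5077 0.0932 0.0817] size [0.027 0.03  0.007]
  pad 140 mid [ 0.5021 -0.0717  0.0803] med [ 0.5039 -0.0706  0.0801] size [0.038 0.036 0.02 ]
  tilt [-0.0017  0.0012  0.0817]
top blue n 77 y [-0.0411 -0.0411 -0.0214] x [0.4709 0.4712 0.5254 0.5258] z 0.0073
 yellow 93 x [0.4915 0.5159] y [0.0186 0.0455] ztop 0.0957
  disc 45 mid [0.5098 0.0929 0.0794] med [0.5103 0.0937 0.0799] size [0.025 0.027 0.009]
  tilt [-0.     -0.0014  0.0793]
14.8667 [ 0.50463778 -0.07779401  0.18206336] [ 0.01950393 -0.50750161  0.5140206 ]
```

```bash
python3 -m handwheel '[[-0.0025,0,-0.01,0,0,0],[0,0,-0.02,0,0,0],[0,0,-0.02,0,0,0],[0,0,-0.015,0,0,0],[0,0,-0.007,0,0,0],[0,0,0,0,0,0],[0,0,0,0,0,0]]'
python3 -m handwheel '[[0,0,-0.004,0,0,0],[0,0,-0.005,0,0,0],[0,0,-0.005,0,0,0],[0,0,-0.005,0,0,0],[0,0,-0.005,0,0,0],[0,0,-0.005,0,0,0],[0,0,-0.005,0,0,0],[0,0,-0.004,0,0,0],[0,0,0,0,0,0]]'
python3 m.py a7
```

```text
time: 15.45
eef_pos: [0.502, -0.0783, 0.1099]
tcp_rot: [[0.999, -0.034, -0.001], [-0.034, -0.999, 0.0], [-0.001, -0.0, -1.0]]
contact_force: [-0.9, -0.3, -0.3]
grip_width: 0.0006
time: 16.2
eef_pos: [0.5027, -0.0797, 0.0727]
tcp_rot: [[0.999, -0.033, 0.001], [-0.033, -0.999, -0.003], [0.001, 0.003, -1.0]]
contact_force: [-1.3, -4.6, 10.5]
grip_width: 0.0005
scene blue n 218 y [-0.0909 -0.0892 -0.0265] x [0.4708 0.4744 0.5383 0.5389] z 0.0086
 yellow 346 x [0.4952 0.5202] y [0.0204 0.0473] ztop 0.0942
  disc 48 mid [0.5071 0.0947 0.0845] med [0.5084 0.0951 0.0847] size [0.03  0.028 0.006]
  pad 54 mid [ 0.5037 -0.0709  0.0512] med [ 0.5088 -0.0663  0.0532] size [0.041 0.023 0.011]
  tilt [-0.0018 -0.0101  0.0856]
top blue n 57 y [-0.0411 -0.041  -0.0217] x [0.4712 0.4713 0.497  0.497 ] z 0.0073
 yellow 94 x [0.4915 0.5159] y [0.0187 0.0455] ztop 0.0945
  disc 46 mid [0.5098 0.094  0.0819] med [0.5093 0.0939 0.0822] size [0.025 0.025 0.011]
  tilt [ 0.0005 -0.0086  0.0819]
16.3 [ 0.50272598 -0.07956332  0.0731876 ] [-2.08201137 -4.47396323  9.45167211]
```

```bash
python3 -m handwheel '[[0,-0.001,-0.004,0,0,0],[0,-0.001,-0.004,0,0,0],[0,-0.001,-0.004,0,0,0],[0,-0.0005,-0.003,0,0,0],[0,0,-0.001,0,0,0],[0,0,0,0,0,0],[0,0,0,0,0,0]]'
python3 -m handwheel '[[0,0,-0.0015,0,0,0],[0,0,-0.0015,0,0,0],[0,0,0,0,0,0],[0,0,0,0,0,0]]'
python3 m.py a8
```

```text
time: 16.88
eef_pos: [0.5026, -0.0816, 0.0575]
tcp_rot: [[0.999, -0.034, 0.0], [-0.034, -0.999, 0.001], [0.0, -0.001, -1.0]]
contact_force: [-3.4, 0.6, 12.3]
grip_width: 0.0004
time: 17.22
eef_pos: [0.5028, -0.0816, 0.0568]
tcp_rot: [[0.999, -0.034, -0.001], [-0.034, -0.999, 0.001], [-0.001, -0.001, -1.0]]
contact_force: [-10.3, 2.7, 26.5]
grip_width: -0.0001
scene blue n 178 y [-0.0912 -0.0895 -0.0259] x [0.481  0.4812 0.5388 0.5398] z 0.0083
 yellow 342 x [0.4956 0.5204] y [0.0205 0.0475] ztop 0.0945
  disc 48 mid [0.5072 0.097  0.0945] med [0.5093 0.0972 0.0943] size [0.028 0.026 0.005]
  pad 48 mid [ 0.5031 -0.0725  0.0381] med [ 0.5111 -0.0661  0.0405] size [0.04  0.023 0.01 ]
  tilt [-0.0029 -0.0496  0.0997]
top blue n 60 y [-0.0443 -0.0441 -0.0218] x [0.4714 0.4715 0.497  0.4971] z 0.0069
 yellow 91 x [0.4915 0.5157] y [0.0188 0.0454] ztop 0.0951
  disc 44 mid [0.5083 0.0961 0.0917] med [0.5083 0.0957 0.0921] size [0.025 0.024 0.012]
  tilt [-0.0016 -0.0525  0.0975]
17.3167 [ 0.50282647 -0.08159839  0.05682118] [-10.41173806   2.10063642  26.24318944]
```

Full stroke: the stop is reached at 26 N, tilt is about 0.05 and the marker rose about 12 mm. The jack has not moved. Now I let the handle come back up.

```bash
python3 -m handwheel '[[0,0,0.004,0,0,0],[0,0.001,0.006,0,0,0],[0,0.001,0.007,0,0,0],[0,0.001,0.007,0,0,0],[0,0.0005,0.008,0,0,0],[0,0,0.01,0,0,0],[0,0,0.015,0,0,0],[0,0,0.01,0,0,0],[0,0,0,0,0,0],[0,0,0,0,0,0]]'
python3 -m handwheel '[[0,0,0,0,0,0],[0,0,0,0,0,0],[0,0,0,0,0,0],[0,0,0,0,0,0],[0,0,0,0,0,0],[0,0,0,0,0,0]]'
python3 m.py a9
```

```text
time: 18.15
eef_pos: [0.5021, -0.0785, 0.1203]
tcp_rot: [[0.999, -0.034, 0.0], [-0.034, -0.999, -0.0], [0.0, 0.0, -1.0]]
contact_force: [0.6, -0.9, -0.2]
grip_width: 0.0006
time: 18.65
eef_pos: [0.502, -0.0784, 0.1199]
tcp_rot: [[0.999, -0.034, -0.0], [-0.034, -0.999, 0.0], [-0.0, -0.0, -1.0]]
contact_force: [0.3, -0.9, -0.1]
grip_width: 0.0006
scene blue n 240 y [-0.0915 -0.0895 -0.0265] x [0.4667 0.4683 0.5366 0.5377] z 0.0088
 yellow 345 x [0.495  0.5202] y [0.0208 0.0474] ztop 0.0946
  disc 49 mid [0.507  0.0931 0.0817] med [0.5077 0.0928 0.0819] size [0.031 0.027 0.005]
  pad 126 mid [ 0.5019 -0.0708  0.0793] med [ 0.5016 -0.0694  0.08  ] size [0.041 0.039 0.02 ]
  tilt [-0.0019  0.0004  0.0819]
top blue n 63 y [-0.0443 -0.0423 -0.0216] x [0.471  0.4711 0.5005 0.5008] z 0.0068
 yellow 94 x [0.4916 0.516 ] y [0.0189 0.0455] ztop 0.0957
  disc 46 mid [0.5099 0.0928 0.0792] med [0.5099 0.0928 0.0796] size [0.024 0.028 0.01 ]
  tilt [0.0007 0.0009 0.0783]
18.75 [ 0.50210275 -0.07839672  0.12006025] [-0.16949342  0.07810989 -0.06659846]
```

The handle is fully up (pad at 0.080), tilt is 0 and the jack is in place. Second press:

```bash
python3 -m handwheel '[[0,0,-0.008,0,0,0],[0,0,-0.01,0,0,0],[0,0,-0.007,0,0,0],[0,0,-0.005,0,0,0],[0,0,-0.005,0,0,0],[0,0,-0.005,0,0,0],[0,0,-0.005,0,0,0],[0,-0.001,-0.004,0,0,0],[0,-0.001,-0.004,0,0,0],[0,-0.001,-0.004,0,0,0]]'
python3 -m handwheel '[[0,-0.0005,-0.003,0,0,0],[0,0,-0.002,0,0,0],[0,0,-0.0015,0,0,0],[0,0,-0.001,0,0,0],[0,0,0,0,0,0],[0,0,0,0,0,0],[0,0,0,0,0,0],[0,0,0,0,0,0]]'
python3 m.py a10; python3 - <<'E'
from h import *
cv2.imwrite('pics/f.png',np.hstack([cv2.resize(cv2.imread(f'pics/a10{k}.png'),(400,300)) for k in'st']))
E
```

```text
time: 19.58
eef_pos: [0.5024, -0.0811, 0.064]
tcp_rot: [[0.999, -0.034, -0.0], [-0.034, -0.999, 0.001], [-0.0, -0.001, -1.0]]
contact_force: [-4.8, 2.7, 9.5]
grip_width: 0.0004
time: 20.25
eef_pos: [0.5024, -0.0815, 0.0574]
tcp_rot: [[0.999, -0.034, -0.001], [-0.034, -0.999, 0.001], [-0.001, -0.001, -1.0]]
contact_force: [-6.4, 1.6, 15.5]
grip_width: 0.0004
scene blue n 175 y [-0.0901 -0.09   -0.0243] x [0.4812 0.4834 0.5388 0.5394] z 0.0087
 yellow 346 x [0.4953 0.5204] y [0.0205 0.0471] ztop 0.0955
  disc 50 mid [0.5076 0.0967 0.0943] med [0.5096 0.0976 0.0935] size [0.029 0.027 0.005]
  pad 48 mid [ 0.504  -0.0747  0.0391] med [ 0.51   -0.0681  0.0403] size [0.041 0.028 0.011]
  tilt [-0.0035 -0.0491  0.0998]
top blue n 59 y [-0.044  -0.044  -0.0218] x [0.4712 0.4713 0.4972 0.4972] z 0.0069
 yellow 97 x [0.4915 0.5275] y [0.0188 0.0455] ztop 0.096
  disc 44 mid [0.5084 0.0958 0.0924] med [0.5083 0.0959 0.0922] size [0.025 0.024 0.012]
  tilt [-0.0019 -0.0514  0.0976]
20.35 [ 0.50239945 -0.0814917   0.05741302] [-5.2516998   0.76825965 14.30604933]
```

View pics/f.png

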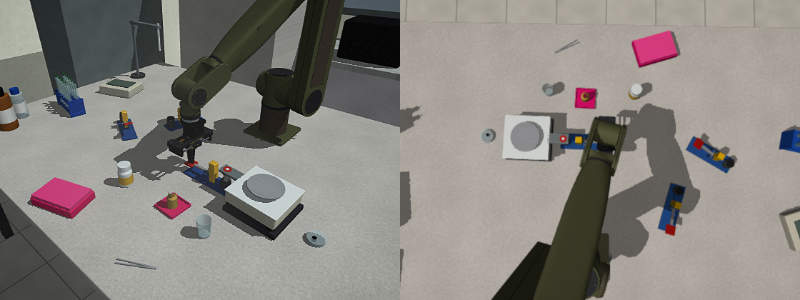

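The balance is lifted, the weight is in the tray (585,97) and the bystanders have not moved. I'll add a little more hold-down force and hand in.

```bash
python3 -m handwheel '[[0,0,-0.001,0,0,0],[0,0,0,0,0,0],[0,0,0,0,0,0],[0,0,0,0,0,0],[0,0,0,0,0,0],[0,0,0,0,0,0]]'
python3 -c "
from h import *
print(env.finish_job())"
```

```text
time: 20.85
eef_pos: [0.5025, -0.0815, 0.0572]
tcp_rot: [[0.999, -0.034, -0.001], [-0.034, -0.999, 0.001], [-0.001, -0.001, -1.0]]
contact_force: [-7.9, 2.5, 18.7]
grip_width: 0.0003
the job is handed in; nothing more can be done
None
```

I finished the whole job in order and handed it in at about 21 s, with the closed fingers still holding the red handle down. No verdict was reported.

- **Weight:** it stands upright in the pink tray. With it off, the pan measured about 99 mm above the bench, which is fully up.
- **Jack:** I took the leftmost jack and set it flat on the bench. Its saddle measured about (0.508, 0.0935) and the lift point about (0.508, 0.093). The two cameras differed by 2–3 mm in x, so the centring is only known to that.
- **Trial stroke:** the handle went down to its stop at 26 N, the balance tilted about 0.05 rad and the red marker rose about 12 mm. The handle then came right back up, with the pad at 80 mm and tilt about 0. The jack did not shift.
- **Final press:** the handle is held at its stop with about 19 N, and tilt is about 0.05 rad. There is also a sideways force of about 8 N on the fingers, but no movement showed.
- **Dish, jar and beaker:** they looked unmoved in the last pictures. I checked this by eye, not by measurement.

One thing did not go as planned: the fingers were slow to close on the weight, so they gripped it about 9 mm higher than I intended. I measured the offset and lowered it until it touched the tray floor.

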